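# Move the lift-off door from the scrapped case to the repaired one

### The job

The door on the scrapped instrument case is wanted on the repaired one, the open case with the circuit board in it. Squeeze the door's two sprung hinge-pin tabs together, draw its barrel forward from under the keeper hooks and lift it off; then set it in the other case's saddle, slide it fully home under the hooks and let both pins spring right out into their holes, so that the door lies closed there. Never force the door against either case, and leave the other things on the bench alone.

Things in the scene. Friction and masses are not known exactly. Their poses are not given: they have to be found in the camera images.
- door: Aluminium door with vent slots, 0.1 to 0.25 kg, lying closed on the scrapped case. Origin: middle of the hinge line, the axis of a round steel barrel 16 mm across and 132 mm long (along y). z up; the plate reaches from the barrel to x = -113 mm, is 154 mm wide, 3 mm thick, its underside 2 mm above the hinge line. It is held and carried by its two finger tabs.
- pin_left (a joint): Hinge pin at the door's +y end, 8 mm across, nose bevelled 0.8 mm, moved by the +y tab. 0: sprung right out, its nose 11 mm past the barrel's end; 0.012 (m): squeezed fully in, nose inside the barrel. Spring 3 N when out, 8 N when in.
- pin_right (a joint): The same pin at the door's -y end, moved by the -y tab the other way; same values.
- pin_left_tab (a point): Outer face of the +y finger tab, 29 mm above the hinge line, where a finger presses; moves with the tab. Dark steel plate 18 mm wide (door x), 5 mm thick, standing from the barrel to 42 mm above the hinge line. Face at door y = +29 mm when out, +17 mm when squeezed in. Keep fingertips 10 mm above the hinge line to clear barrel and plate.
- pin_right_tab (a point): Outer face of the -y finger tab, likewise, at door y = -29 mm when out and -17 mm when squeezed in. Between the tabs stands a dark spring housing 22 mm wide, 22 mm high.
- scrap_case: Grey steel instrument case fixed to the bench, 142 x 164 mm, 73 mm high, open-topped. Origin: centre of its underside; x points from its front plate to its hinge side, z up. Its rim is at z = 73 mm; on the +x side the top steps down to a ledge at z = 60 mm with the hinge saddle. This one is empty and carries the door at the start.
- good_case: Grey steel instrument case fixed to the bench, 142 x 164 mm, 73 mm high, open-topped. Origin: centre of its underside; x points from its front plate to its hinge side, z up. Its rim is at z = 73 mm; on the +x side the top steps down to a ledge at z = 60 mm with the hinge saddle. This one has a green circuit board inside and no door. Its saddle bends if pushed with over 30 N.
- good_hinge (a point): Nominal middle of the repaired case's hinge line: case x = 45, y = 0, z = 71 mm. The saddle is bolted on through long slots, on shims, so its true hinge line lies up to 9 mm either way along case x from here and 0 to 3.5 mm higher: it must be felt for. With the barrel down on the seat and back against both keeper hooks, the pins are in line with their holes within 0.5 mm.
- good_seat (a point): Nominal middle of the saddle's seat, 8 mm under good_hinge: a flat steel strip 152 mm long, reaching 29 mm in front (-x) of the true hinge line. At each end an ear, inner faces at y = +68 and -68 mm, 21 mm high and flared above, with a 10.4 mm square hole for a pin. Beside each ear a keeper hook (y = 46 to 68 mm), which stops the barrel at the back; see scrap_hinge.
- scrap_hinge (a point): Middle of the scrapped case's hinge line: case x = 45, y = 0, z = 71 mm exactly. Its saddle is the same. The keeper hooks reach over the barrel, 18.5 to 21.5 mm above the seat, from the back to 2 mm behind (+x of) the hinge line: with the tabs squeezed, the barrel must be drawn 8 mm or more forward (-x) to be lifted, and set down as far in front to be slid back under.
- solder_spool: Grey reel of solder, 48 mm across, 40 mm high, standing between the two cases: a bystander. Origin: centre of its underside.
- screwdriver: Screwdriver, 170 mm long, lying between the cases: a bystander. Origin: centre of its underside.
- tip_tin: Flat round steel tin, 52 mm across, 28 mm high: a bystander. Origin: centre of its underside.
- heat_sink: Finned aluminium heat sink, 50 x 40 x 30 mm: a bystander. Origin: centre of its underside.
- multimeter: Black hand multimeter, 140 x 75 x 34 mm, lying on its back: a bystander. Origin: centre of its underside.
- parts_tray: Grey divided tray, 110 x 90 x 32 mm: a bystander. Origin: centre of its underside.
- side_cutters: Side cutters with black handles, 115 mm long, lying flat: a bystander. Origin: centre of its underside.
Not all that is in view belongs to the job. Leave any brown look-alike of the good_case alone. There is more than one size of the door; the one meant has the size given above.

How it is judged:
By the outcome, as a careful person would: the job done as asked, in the order asked, and still so for the second after the job is handed in, with the robot touching nothing.
It also fails if it takes over 45 s, if anything falls off the work surface, if the arm or the gripper's body presses on something with over 40 N, if the wrist force passes 120 N, or if a joint passes its speed limit or range.

### The arm

A 6-joint arm with a two-finger parallel gripper is mounted at the origin on the work surface. World frame = base frame: x ahead of the robot, y to its left, z up, the work surface at z = 0. Lengths are in mm, angles in rad, forces in N, time in s.
With the tool pointing down it reaches from about 275 to 1000 mm from the base axis. Payload 8.4 kg.
Tool frame: the origin (TCP) lies at the very end of the fingers, on their centre line; the grasp point (between the pads) lies 19 mm behind it; z points along the fingers, y is the line along which they close (so a half turn about z gives the same grasp; the last joint's range is limited). The gripper opens to 85 mm and grips with 20 to 120 N. Pads are 22 mm wide; open, the fingers measure 114 mm over their backs; the gripper's body (76 mm by 85 mm) begins 54 mm behind the grasp point. The pads swing forward as they close: fully open they stand 13 mm farther back than shut.
Start: joints at [-1.259, 0.353, 1.633, -0, 1.155, -0.002], TCP at [192.921, -594.483, 231.281] pointing down, gripper open.
Joint ranges: [-2.63, 2.63], [-0.92, 2.1], [0.06, 2.66], [-1.3, 4.44], [0, 2.69], [-3.02, 3.02]. Speed limits (rad/s): [2.22, 2.22, 2.79, 3.14, 3.14, 3.14].

### API

Orientations are given as [roll, pitch, yaw] about the fixed x, y, z axes, in that order (R = Rz(yaw) Ry(pitch) Rx(roll)).
In Python, from rig import sensors, grab_frame, camera_params, order gives the robot as it stands. The module is installed in compiled form; this text tells all that it offers.
- The arm moves only by the tool move_arm, never from a script. Its argument "motion" is a list of rows, each a list of 7 numbers: the turn, a rotation vector about the tool's x, y, z in normalised numbers (1 is 4 rad), then the shift along the tool's x, y, z in a scale on which 1.0 is 0.4 m, then the finger opening in m, from 0 to 0.0854. A call has 1 to 8 rows; each row is the pose to reach, as a shift and turn from the pose commanded when the call began, along the tool's axes at that moment; what a row does not reach only later rows make up. A row lasts 1/8 s, in which the tool goes at most 62.5 mm and 10.7 degrees, less where a joint would pass 70% of its speed; a pose out of reach is approached as far as the arm can. No shift or turn number may pass 1 either way. A call with a gripper value outside its range is refused whole. The fingers move at their own pace and stop on an object; "grip_force" is the grip in N (left out, the last holds). Time passes only in rows, so rows that repeat a pose let the fingers close. It gives the time, the measured TCP pose, the force, the opening and the grip force at its end, in the units of the state.
- sensors.sense(): the state, without advancing time (a new reading comes with each control period).
- grab_frame(name): name is "scene" or "top"; returns (picture, depth): 420x560x3 uint8, red, green, blue; 420x560 float32, mm along the optical axis (not along the pixel's ray), 0 where there is no reading.
- camera_params(name): a dict with "camera_matrix" (3x3 intrinsics, pixels), "k1" (the pictures are not rectified: a ray, as slopes to the right and down, at radius r is drawn at 1 + k1 r^2 times it, then the intrinsics apply), "world_from_camera" (4x4, takes a point from camera to world coordinates). Camera axes: x right, y down, z forward; pixel columns grow to the right and rows downward; lengths in mm; the calibration is good to about 2 mm. A picture is of the moment at which its call begins. camera_params takes no time and is no camera call.
- order.sign_off(): hands the job in; it is judged then, once.
The state is a dict: "clock": time; "qpos": joint angles; "qvel": joint speeds; "joint_efforts": joint torques, N m; "eef_pos": TCP position; "tcp_rot": TCP orientation; "contact_force": force on the tool from outside, world axes, zero at the start; "wrist_torque": the same for the moment, N m; "opening": opening from 0.0 (shut) to 1.0 (fully open); "grasp_force": force on a finger pad.
Only numpy, scipy, OpenCV 4.12 (cv2) and the standard library are available. Lean on these libraries where they do the work, as an engineer would, in place of code of your own. Each camera call takes 0.05 s, during which the arm holds its last target. There are 200 camera calls.

## Working session

There is one attempt and no reset: what is moved stays moved. The work goes in short steps, Python scripts to look and compute and a tool call to move; the robot and the scene stay as the last step left them, time stands still between calls to the robot, and variables do not carry over. Pictures are saved under pics/ and viewed, at most 10 in all, crops included, and the job is handed in when it is done.

Besides the shell and the picture viewer there is one more tool, called after "Call:" in YAML: its name, and indented under it one key for each argument. move_arm: Moves the arm, as the interface text tells. Its arguments: {"type":"object","properties":{"motion":{"type":"array","items":{"type":"array","items":{"type":"number"}}},"grip_force":{"type":"number"}},"required":["motion"]}

```bash
mkdir -p pics
cat > h.py <<'E'
import numpy as np, cv2
from rig import sensors, grab_frame, camera_params, order
def pts(name,depth):
    p=camera_params(name);K=np.array(p["camera_matrix"]);k=p["k1"];T=np.array(p["world_from_camera"])
    h,w=depth.shape;u,v=np.meshgrid(np.arange(w,dtype=float),np.arange(h,dtype=float))
    n=cv2.undistortPoints(np.stack([u.ravel(),v.ravel()],1)[:,None],K,np.array([k,0,0,0,0.]))[:,0]
    X=np.c_[n,np.ones(len(n))]*depth.reshape(-1,1)
    return (X@T[:3,:3].T+T[:3,3]).reshape(h,w,3)
E
python3 - <<'E'
from h import *
for n in ("scene","top"):
    im,d=grab_frame(n);np.save(f"pics/{n}.npy",d);cv2.imwrite(f"pics/{n}0.png",im[...,::-1])
    p=camera_params(n);print(n,np.round(p["camera_matrix"],1).tolist(),p["k1"],np.round(p["world_from_camera"],3).tolist())
print(sensors.sense())
E
```

```text
scene [[417.3, 0.0, 276.1], [0.0, 417.3, 214.8], [0.0, 0.0, 1.0]] -0.031930470231329555 [[0.188, 0.566, -0.803, 1394.265], [0.982, -0.127, 0.14, -138.79], [-0.022, -0.815, -0.579, 751.24], [0.0, 0.0, 0.0, 1.0]]
top [[427.5, 0.0, 282.4], [0.0, 427.5, 215.6], [0.0, 0.0, 1.0]] -0.022542444663912503 [[0.015, -0.988, 0.155, 327.159], [-1.0, -0.017, -0.011, 22.041], [0.013, -0.155, -0.988, 1083.191], [0.0, 0.0, 0.0, 1.0]]
{'clock': 0.1, 'qpos': array([-1.25939946e+00,  3.53603954e-01,  1.63405209e+00,  2.46659643e-05,
        1.15519510e+00, -2.41621911e-03]), 'qvel': array([-7.93042303e-04, -2.23265177e-03, -2.02583363e-03,  1.40047511e-03,
        2.57909490e-05, -2.62655997e-04]), 'joint_efforts': array([-1.68671681e-04, -6.06356621e+01, -3.42820501e+01, -5.98127099e-05,
        3.92607253e-03,  1.01984409e-05]), 'eef_pos': array([ 192.79802454, -594.07545653,  230.62438075]), 'tcp_rot': array([-3.14033422e+00, -2.55944178e-05,  3.13803100e-01]), 'contact_force': array([-0.31805312,  0.00304574, -0.23659948]), 'wrist_torque': array([ 0.05795255, -0.00871857,  0.00380468]), 'grasp_force': 0.0, 'opening': 1.0013100673698474}
```

View pics/scene0.png

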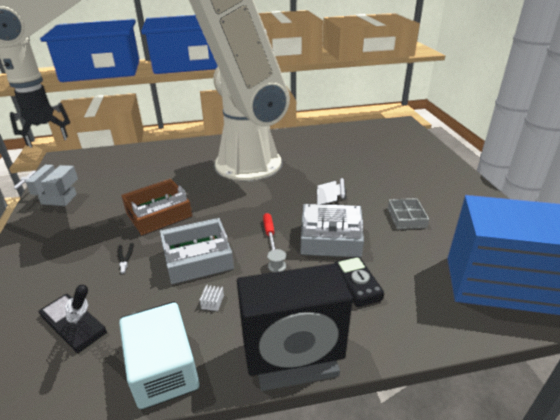

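View pics/top0.png

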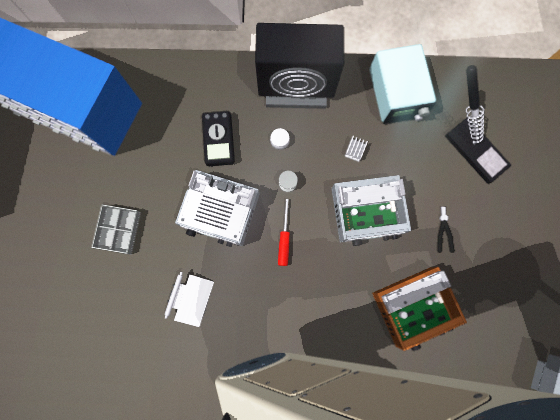

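The scrapped case with its door is at top px (217,208), with the hinge at its upper edge. The good case, with the green board, is at (372,208) with its saddle at the upper edge. The brown look-alike is at (420,305) and the smaller door at (190,298). Next I measure both cases.

```bash
cat > m.py <<'E'
from h import *
im=cv2.imread("pics/top0.png");d=np.load("pics/top.npy");P=pts("top",d)
a=cv2.resize(im[160:255,165:268],None,fx=3.8,fy=3.8,interpolation=cv2.INTER_CUBIC)
b=cv2.resize(im[160:255,322:425],None,fx=3.8,fy=3.8,interpolation=cv2.INTER_CUBIC)
cv2.imwrite("pics/crop0.png",np.hstack([a,b]))
print("bench z",np.median(P[250:290,60:150,2]))
for n,(u0,u1,v0,v1) in dict(scrap=(165,268,160,255),good=(322,425,160,255)).items():
    Q=P[v0:v1,u0:u1].reshape(-1,3);Q=Q[d[v0:v1,u0:u1].ravel()>0]
    h,e=np.histogram(Q[:,2],np.arange(0,130,4));print(n,dict(zip(e[:-1].tolist(),h.tolist())))
    for lo,hi in ((50,66),(66,80),(64,84),(80,110),(95,120),(40,130)):
        S=Q[(Q[:,2]>lo)&(Q[:,2]<hi)]
        if len(S)<5: continue
        r=cv2.minAreaRect(S[:,:2].astype(np.float32));print(lo,hi,len(S),np.round(S.mean(0),1),np.round(r[0],1),np.round(r[1],1),round(r[2],1))
E
python3 m.py
```

```text
bench z -0.04367590812955768
scrap {0: 2643, 4: 158, 8: 19, 12: 21, 16: 21, 20: 25, 24: 40, 28: 55, 32: 69, 36: 41, 40: 28, 44: 28, 48: 44, 52: 34, 56: 173, 60: 285, 64: 106, 68: 149, 72: 1416, 76: 1409, 80: 140, 84: 107, 88: 69, 92: 82, 96: 14, 100: 3, 104: 7, 108: 11, 112: 26, 116: 0, 120: 0, 124: 0}
50 66 607 [532.3 153.3  60.5] [501.7 171.4] [164.9 157.9] 73.5
66 80 2989 [492.1 173.1  75.7] [507.2 170. ] [164.6 138.6] 73.6
64 84 3220 [495.1 172.6  75.6] [506.5 170.2] [164.6 140. ] 73.7
80 110 427 [546.7 161.2  87.8] [507.3 170. ] [153.2 124.9] 73.5
95 120 67 [552.  158.  106.8] [550.6 157. ] [148.8  24.9] 75.9
40 130 4131 [503.4 168.8  74.4] [501.7 171.2] [165.2 158. ] 73.5
good {0: 2748, 4: 153, 8: 88, 12: 44, 16: 38, 20: 448, 24: 551, 28: 150, 32: 71, 36: 91, 40: 81, 44: 69, 48: 74, 52: 59, 56: 269, 60: 609, 64: 616, 68: 275, 72: 489, 76: 48, 80: 26, 84: 93, 88: 54, 92: 48, 96: 5, 100: 0, 104: 0, 108: 0, 112: 0, 116: 0, 120: 0, 124: 0}
50 66 1357 [ 542.3 -198.4   61.6] [ 506.6 -205.7] [158.1 164. ] 8.2
66 80 1037 [ 483.5 -211.1   71.5] [ 503.9 -207.3] [124.2 165.6] 7.8
64 84 1454 [ 500.1 -207.9   70. ] [ 511.9 -206.2] [140.2 165.6] 7.8
80 110 226 [ 551.3 -206.    88.2] [ 546.8 -200.7] [ 38.6 153.6] 8.5
95 120 11 [ 549.4 -220.    96.3] [ 542.4 -200.8] [ 31.7 151.4] 7.7
40 130 2815 [ 517.5 -203.4   66.3] [ 506.6 -206.7] [158.6 166. ] 8.3
```

View pics/crop0.png

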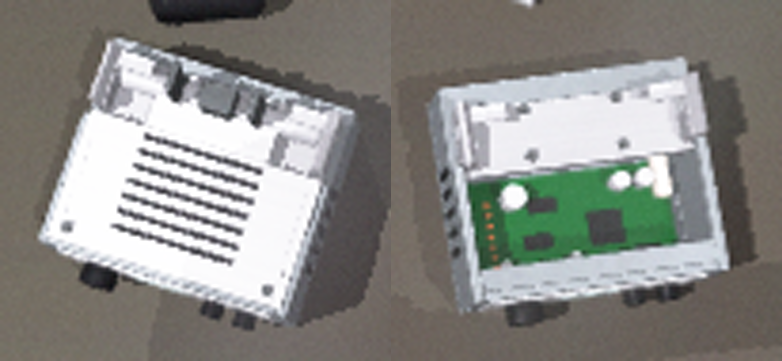

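The crop shows the scrapped case on the left: its door has slots, with dark tabs at crop px (172,78) and (255,103) either side of the housing at (218,95). On the right is the good case, with its saddle strip and hooks along the top. Next I refine both in case frames.

```bash
cat > m2.py <<'E'
from h import *
im=cv2.imread("pics/top0.png");d=np.load("pics/top.npy");P=pts("top",d)
def edges(Q,ax,lo,hi):
    # median over bins along the other axis of min & max
    o=Q[:,1-ax];mn=[];mx=[]
    for b in np.arange(lo,hi,4):
        q=Q[(o>=b)&(o<b+4),ax]
        if len(q)>1: mn.append(q.min());mx.append(q.max())
    return np.round([np.median(mn),np.median(mx)],1)
for n,(u0,u1,v0,v1),c,a in (("scrap",(165,268,160,255),(507,170),-16.4),("good",(322,425,160,255),(511.9,-206.2),8.1)):
    a=np.radians(a);R=np.array([[np.cos(a),-np.sin(a)],[np.sin(a),np.cos(a)]])
    Q=P[v0:v1,u0:u1].reshape(-1,3).copy();Q[:,:2]=(Q[:,:2]-c)@R;C=im[v0:v1,u0:u1].reshape(-1,3)
    rim=Q[(Q[:,2]>66)&(Q[:,2]<79)]
    print(n,"y edges rim",edges(rim,1,-60,10),"x edges rim",edges(rim,0,-70,70))
    for s in (-1,1):  # angle from front edge & sides
        pass
    L=Q[(Q[:,2]>55)&(Q[:,2]<79)];print(" all x edges(z55-79)",edges(L,0,-70,70)," y",edges(L,1,-60,60))
    fr=[];  
    for b in np.arange(-76,76,4):
        q=rim[(rim[:,1]>=b)&(rim[:,1]<b+4)]
        if len(q)>1: fr.append((b+2,q[:,0].min()))
    fr=np.array(fr);print(" front slope deg",np.degrees(np.polyfit(fr[:,0],fr[:,1],1)[0]),np.median(fr[:,1]))
    H=Q[(Q[:,2]>79)&(Q[:,0]>0)&(Q[:,2]<125)&(abs(Q[:,1])<84)]
    lab=np.round(H[np.argsort(H[:,1])]).astype(int)
    g={}
    for x,y,z in lab: g.setdefault((y//6)*6,[]).append((x,z))
    for y in sorted(g):
        q=np.array(g[y]);print("  y",y,len(q),"x",q[:,0].min(),q[:,0].max(),"z",q[:,1].min(),int(np.median(q[:,1])),q[:,1].max())
    # height profile along x at mid y bands
    for yl,yh in ((-40,40),(48,66),(-66,-48)):
        print("  band",yl,yh,[(int(x),round(float(np.median(Q[(Q[:,1]>yl)&(Q[:,1]<yh)&(Q[:,0]>=x)&(Q[:,0]<x+3),2])),1)) for x in range(5,80,3) if ((Q[:,1]>yl)&(Q[:,1]<yh)&(Q[:,0]>=x)&(Q[:,0]<x+3)).any()])
E
python3 m2.py
```

```text
scrap y edges rim [-81.6  81.4] x edges rim [-68.5  50.3]
 all x edges(z55-79) [-70.3  72. ]  y [-81.9  80.6]
 front slope deg 0.19770074630544865 -68.47825407149318
  y -78 35 x 24 63 z 79 91 96
  y -72 32 x 13 62 z 79 86 90
  y -66 17 x 13 59 z 79 83 87
  y -60 15 x 44 59 z 79 83 86
  y -54 16 x 11 60 z 79 84 87
  y -48 10 x 41 60 z 79 81 86
  y -42 9 x 6 54 z 79 80 83
  y -36 8 x 13 50 z 79 79 81
  y -30 39 x 12 57 z 79 105 115
  y -24 3 x 37 44 z 79 80 112
  y -18 10 x 0 53 z 79 80 84
  y -12 23 x 39 56 z 79 92 96
  y -6 21 x 7 56 z 80 93 95
  y 0 19 x 39 56 z 82 92 95
  y 6 24 x 2 57 z 79 92 97
  y 12 8 x 18 49 z 79 80 82
  y 18 7 x 20 51 z 79 81 96
  y 24 40 x 6 56 z 80 107 116
  y 30 3 x 5 43 z 79 79 79
  y 36 7 x 16 52 z 79 80 81
  y 42 9 x 18 59 z 79 80 86
  y 48 14 x 44 60 z 79 83 87
  y 54 15 x 16 60 z 79 83 86
  y 60 17 x 9 60 z 79 84 88
  y 66 47 x 13 63 z 80 85 92
  y 72 41 x 1 62 z 79 92 97
  band -40 40 [(5, 77.1), (8, 75.8), (11, 76.5), (14, 76.5), (17, 75.9), (20, 75.5), (23, 76.0), (26, 75.6), (29, 76.0), (32, 76.1), (35, 75.9), (38, 78.2), (41, 80.9), (44, 90.4), 
[... 1343 characters left out ...]
), (38, 64.8), (41, 65.0), (44, 65.2), (47, 64.6), (50, 65.5), (53, 64.0), (56, 59.8), (59, 59.8), (62, 60.3), (65, 59.8), (68, 60.4), (71, 59.7)]
  band 48 66 [(5, 23.1), (8, 24.7), (11, 62.5), (14, 63.1), (17, 63.6), (20, 64.4), (23, 64.9), (26, 65.1), (29, 63.9), (32, 65.2), (35, 64.2), (38, 66.0), (41, 82.9), (44, 83.9), (47, 87.2), (50, 85.5), (56, 60.6), (59, 59.6), (62, 60.3), (65, 59.3), (68, 60.4), (71, 60.5)]
  band -66 -48 [(5, 36.2), (8, 34.1), (11, 60.5), (14, 63.9), (17, 62.4), (20, 63.5), (23, 63.4), (26, 64.5), (29, 64.1), (32, 65.7), (35, 64.9), (38, 64.3), (41, 75.7), (44, 64.1), (47, 86.7), (50, 86.0), (56, 61.2), (59, 60.5), (62, 60.0), (65, 59.4), (68, 60.4), (71, 60.8)]
```

Units first: shifts go in shares of 0.4 m and turns go in shares of 4 rad. So -0.302 m is -0.755, 0.2865 m is 0.7163, 0.0375 rad is 0.0094.

Call:
move_arm:
  motion:
    - [0, 0, 0.0094, 0.0895, -0.0945, 0.0095, 0.066]
    - [0, 0, 0.0188, 0.179, -0.1888, 0.0188, 0.066]
    - [0, 0, 0.0281, 0.2685, -0.2833, 0.0283, 0.066]
    - [0, 0, 0.0375, 0.3583, -0.3775, 0.0375, 0.066]
    - [0, 0, 0.0469, 0.4478, -0.472, 0.047, 0.066]
    - [0, 0, 0.0563, 0.5373, -0.5663, 0.0563, 0.066]
    - [0, 0, 0.0656, 0.6268, -0.6608, 0.0658, 0.066]
    - [0, 0, 0.075, 0.7163, -0.755, 0.075, 0.066]
  grip_force: 40

```text
clock: 1.1
eef_pos: [372.6, -217.2, 201.2]
tcp_rot: [3.142, -0.0, 0.012]
contact_force: [0.7, -0.4, 0.9]
opening: 0.773
grasp_force: 0.0
```

```bash
cat > go.py <<'E'
# go.py x y z yaw : tool-axis shift (m) and rotvec from the present pose (measured)
import sys
from h import *
from scipy.spatial.transform import Rotation as Ro
s=sensors.sense();p=s["eef_pos"];R=Ro.from_euler("xyz",s["tcp_rot"])
np.set_printoptions(suppress=True,precision=4)
print("t",s["clock"],"pos",p,"rot",s["tcp_rot"],"F",s["contact_force"],"T",s["wrist_torque"],"op",s["opening"]*85.4,"grip",s["grasp_force"],"q",s["qpos"])
if len(sys.argv)>4:
    x,y,z,w=map(float,sys.argv[1:5]);G=Ro.from_euler("xyz",[np.pi,0,w])
    print("rotvec",(R.inv()*G).as_rotvec(),"shift",R.inv().apply(np.array([x,y,z])-p)/1000)
E
python3 go.py 551.5 156.8 150 -0.288
```

```text
t 1.1 pos [ 372.599  -217.2385  201.1626] rot [ 3.1415 -0.0002  0.0123] F [ 0.6893 -0.4176  0.8863] T [-0.058  -0.0575 -0.036 ] op 66.0029267969571 grip 0.0 q [-0.5314  0.0826  2.059   0.0001  0.9998  1.0271]
rotvec [ 0.     -0.0002  0.3003] shift [ 0.1835 -0.3718  0.0512]
```

To row units: -0.3731 m is -0.9328, -0.3265 m is -0.8163, 0.302 rad is 0.0755.

Call:
move_arm:
  motion:
    - [0, 0, 0.0094, 0.0575, -0.1165, 0.016, 0.066]
    - [0, 0, 0.0188, 0.1153, -0.2333, 0.032, 0.066]
    - [0, 0, 0.0281, 0.173, -0.3498, 0.048, 0.066]
    - [0, 0, 0.0375, 0.2305, -0.4665, 0.064, 0.066]
    - [0, 0, 0.0469, 0.2883, -0.583, 0.08, 0.066]
    - [0, 0, 0.0563, 0.346, -0.6995, 0.0963, 0.066]
    - [0, 0, 0.0656, 0.4035, -0.8163, 0.1123, 0.066]
    - [0, 0, 0.0755, 0.4613, -0.9328, 0.1283, 0.066]

```text
clock: 2.1
eef_pos: [551.9, 158.5, 149.5]
tcp_rot: [3.141, 0.0, -0.289]
contact_force: [1.1, 0.3, 0.4]
opening: 0.769
grasp_force: 0.0
```

```bash
python3 - <<'E'
from h import *
im,d=grab_frame("top");np.save("pics/top1.npy",d)
im2,d2=grab_frame("scene")
a=cv2.resize(im[140:250,165:275],(600,600),interpolation=cv2.INTER_CUBIC)[::1,:400*1]
b=cv2.resize(im2[170:270,285:385],(400,400),interpolation=cv2.INTER_CUBIC)
a=cv2.resize(im[140:240,180:280],(400,400),interpolation=cv2.INTER_CUBIC)
cv2.imwrite("pics/c1.png",np.hstack([a,b])[...,::-1])
E
python3 go.py 551.5 156.8 84 -0.288
```

```text
t 2.2 pos [553.1979 160.8081 149.2062] rot [-3.1402 -0.0006 -0.2863] F [ 0.5781 -0.1377  0.0851] T [-0.0111 -0.0214 -0.0464] op 65.99374449903017 grip 0.0 q [0.2798 0.3688 1.8143 0.0011 0.9572 2.1363]
rotvec [-0.0014 -0.0006  0.0017] shift [-0.0005  0.0044  0.0652]
```

View pics/c1.png

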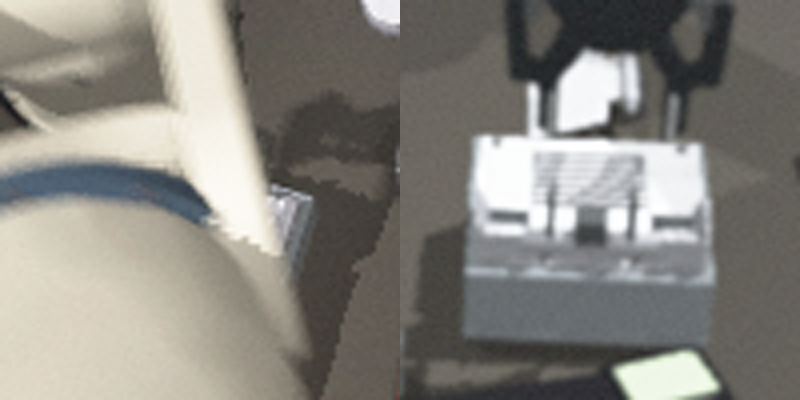

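The arm blocks the top view. In the scene crop the open fingers (548 and 672, row 110) straddle the tabs (552 and 633, row 210), slightly to the +y side, and the pose reading shows about 4 mm of overshoot. I'll let it settle.

Call:
move_arm:
  motion:
    - [0, 0, 0, 0, 0, 0, 0.066]
    - [0, 0, 0, 0, 0, 0, 0.066]

```text
clock: 2.45
eef_pos: [550.9, 155.8, 149.9]
tcp_rot: [3.141, 0.001, -0.289]
contact_force: [0.4, 0.6, -0.7]
opening: 0.768
grasp_force: 0.0
```

```bash
python3 - <<'E'
from h import *
im,d=grab_frame("scene");im0=cv2.imread("pics/scene0.png")[...,::-1];P=pts("scene",np.load("pics/scene.npy"));P1=pts("scene",d)
# tabs (initial scene view): dark high points; fingers now
c=np.array([551.5,156.8]);a=-0.288;R=np.array([[np.cos(a),-np.sin(a)],[np.sin(a),np.cos(a)]])
for nm,Pp,zl,zh in (("tabs scene0",P,98,118),("tabs top0",pts("top",np.load("pics/top.npy")),98,118),("fingers",P1,140,185)):
    q=Pp.reshape(-1,3).copy();q[:,:2]=(q[:,:2]-c)@R
    q=q[(abs(q[:,0])<30)&(abs(q[:,1])<65)&(q[:,2]>zl)&(q[:,2]<zh)]
    for s in (-1,1):
        w=q[np.sign(q[:,1])==s]
        if len(w): print(nm,s,len(w),"x",w[:,0].min().round(1),np.median(w[:,0]).round(1),w[:,0].max().round(1),"y",w[:,1].min().round(1),np.median(w[:,1]).round(1),w[:,1].max().round(1),"z",w[:,2].min().round(1),w[:,2].max().round(1))
E
python3 go.py 551.5 156.8 84 -0.288
```

```text
tabs scene0 -1 17 x -4.5 8.6 12.5 y -26.3 -23.9 -23.1 z 98.4 117.0
tabs scene0 1 19 x -4.6 9.3 14.0 y 27.6 28.8 31.4 z 98.8 117.2
tabs top0 -1 25 x -7.1 1.1 10.2 y -29.4 -27.5 -24.3 z 99.9 115.4
tabs top0 1 27 x -7.2 1.0 8.5 y 23.8 25.3 29.1 z 98.8 115.9
fingers -1 39 x 4.3 9.3 13.6 y -44.1 -38.5 -31.2 z 161.5 184.8
fingers 1 47 x -10.9 7.4 13.2 y 35.0 40.3 48.5 z 158.0 184.8
t 2.5 pos [551.0863 155.7773 150.0622] rot [ 3.1413  0.0003 -0.2891] F [-0.2094 -0.0561  0.009 ] T [ 0.0462  0.0407 -0.0492] op 65.79917075527584 grip 0.0 q [ 0.2729  0.3637  1.8199 -0.0002  0.9584  2.1329]
rotvec [ 0.0003  0.0003 -0.0011] shift [ 0.0001 -0.0011  0.0661]
```

To row units: 0.068 m is 0.17, 0.064 m is 0.16.

Call:
move_arm:
  motion:
    - [0, 0, 0, 0.003, -0.0025, 0.045, 0.066]
    - [0, 0, 0, 0.003, -0.0025, 0.095, 0.066]
    - [0, 0, 0, 0.003, -0.0025, 0.135, 0.066]
    - [0, 0, 0, 0.003, -0.0025, 0.16, 0.066]
    - [0, 0, 0, 0.003, -0.0025, 0.17, 0.066]
    - [0, 0, 0, 0.003, -0.0025, 0.17, 0.066]

```text
clock: 3.25
eef_pos: [553.1, 157.4, 81.9]
tcp_rot: [3.142, 0.0, -0.288]
contact_force: [0.6, 0.6, 0.3]
opening: 0.772
grasp_force: 0.0
```

```bash
python3 go.py
python3 - <<'E'
from h import *
im,d=grab_frame("scene");cv2.imwrite("pics/c2.png",cv2.resize(im[175:265,290:380],(600,600),interpolation=cv2.INTER_CUBIC)[...,::-1])
E
```

```text
t 3.25 pos [553.0641 157.4426  81.9391] rot [ 3.1416  0.     -0.2882] F [0.6116 0.6453 0.2933] T [ 0.0257  0.0116 -0.0047] op 65.95593497657791 grip 0.0 q [0.2747 0.4594 1.8578 0.     0.8245 2.1338]
```

View pics/c2.png

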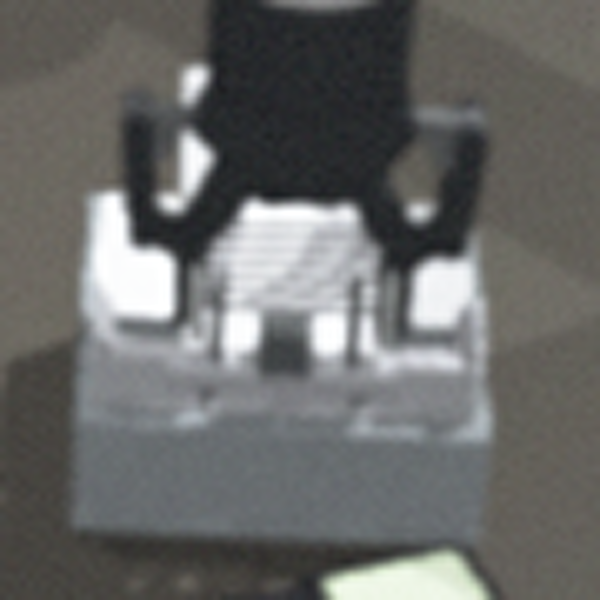

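The tabs are at px (215,320) and (355,320). The finger pads' inner faces are at about 205 and 378, so the fingers are about 2 mm too far to +y. I'll shift them and close gently part way.

To row units: 0.0015 m is 0.0038.

Call:
move_arm:
  motion:
    - [0, 0, 0, 0, 0.0038, 0, 0.06]
    - [0, 0, 0, 0, 0.0038, 0, 0.053]
    - [0, 0, 0, 0, 0.0038, 0, 0.053]
  grip_force: 30

```text
clock: 3.68
eef_pos: [553.0, 156.2, 82.7]
tcp_rot: [-3.141, -0.001, -0.288]
contact_force: [-1.5, 0.1, 6.4]
opening: 0.617
grasp_force: 4.0
```

```bash
python3 go.py
```

```text
t 3.675 pos [552.9941 156.1596  82.7197] rot [-3.1409 -0.0009 -0.2882] F [-1.4875  0.1379  6.4252] T [0.0472 0.1394 0.0117] op 52.68797604690773 grip 3.9696865528821945 q [0.2726 0.4572 1.8593 0.0001 0.824  2.1315]
```

To row units: -0.002 m is -0.005, -0.0014 m is -0.0035.

Call:
move_arm:
  motion:
    - [0, 0, 0, 0, 0, -0.0015, 0.046]
    - [0, 0, 0, 0, 0, -0.0035, 0.039]
    - [0, 0, 0, 0, 0, -0.005, 0.033]
    - [0, 0, 0, 0, 0, -0.005, 0.031]
  grip_force: 40

```text
clock: 4.18
eef_pos: [553.0, 156.0, 84.8]
tcp_rot: [-3.141, -0.001, -0.288]
contact_force: [-1.2, -1.7, 10.5]
opening: 0.378
grasp_force: 39.1
```

```bash
python3 go.py
```

```text
t 4.175 pos [553.0485 156.0227  84.846 ] rot [-3.1412 -0.001  -0.2882] F [-1.207  -1.6648 10.4982] T [-0.1928  0.2693 -0.0028] op 32.25914323364835 grip 39.06472384929657 q [ 0.2725  0.4542  1.8581 -0.0002  0.8283  2.1316]
```

To row units: -0.0012 m is -0.003.

Call:
move_arm:
  motion:
    - [0, 0, 0, 0, 0, -0.003, 0.031]
    - [0, 0, 0, 0, 0, -0.003, 0.031]
  grip_force: 50

```text
clock: 4.42
eef_pos: [552.3, 155.9, 85.1]
tcp_rot: [3.141, 0.0, -0.288]
contact_force: [-1.1, 0.1, 1.7]
opening: 0.372
grasp_force: 41.9
```

```bash
python3 go.py
```

```text
t 4.425 pos [552.3419 155.8979  85.0609] rot [ 3.1414  0.0003 -0.2882] F [-1.0701  0.11    1.7391] T [-0.0498  0.1346  0.0193] op 31.79361735388807 grip 41.91201567649841 q [ 0.2725  0.4536  1.8584 -0.      0.83    2.1315]
```

To row units: -0.012 m is -0.03, -0.009 m is -0.0225.

Call:
move_arm:
  motion:
    - [0, 0, 0, -0.0025, 0, -0.0015, 0.031]
    - [0, 0, 0, -0.0075, 0, -0.002, 0.031]
    - [0, 0, 0, -0.015, 0, -0.002, 0.031]
    - [0, 0, 0, -0.0225, 0, -0.002, 0.031]
    - [0, 0, 0, -0.03, 0, -0.002, 0.031]
    - [0, 0, 0, -0.03, 0, -0.002, 0.031]

```text
clock: 5.18
eef_pos: [540.7, 159.5, 86.0]
tcp_rot: [3.141, 0.0, -0.288]
contact_force: [-0.6, 0.2, -1.8]
opening: 0.372
grasp_force: 41.0
```

```bash
python3 go.py
```

```text
t 5.175 pos [540.7429 159.4648  85.973 ] rot [ 3.1415  0.0002 -0.288 ] F [-0.6244  0.2194 -1.8478] T [ 0.036  -0.0702  0.0071] op 31.735620058842994 grip 41.02853178977966 q [0.2841 0.4395 1.8804 0.     0.8219 2.1429]
```

To row units: -0.07 m is -0.175, -0.066 m is -0.165.

Call:
move_arm:
  motion:
    - [0, 0, 0, 0, 0, -0.005, 0.031]
    - [0, 0, 0, 0, 0, -0.015, 0.031]
    - [0, 0, 0, 0, 0, -0.035, 0.031]
    - [0, 0, 0, 0, 0, -0.065, 0.031]
    - [0, 0, 0, 0, 0, -0.105, 0.031]
    - [0, 0, 0, 0, 0, -0.145, 0.031]
    - [0, 0, 0, 0, 0, -0.165, 0.031]
    - [0, 0, 0, 0, 0, -0.175, 0.031]

```text
clock: 6.18
eef_pos: [541.2, 159.4, 156.7]
tcp_rot: [-3.141, -0.001, -0.288]
contact_force: [-0.6, 0.3, -0.8]
opening: 0.375
grasp_force: 41.0
```

```bash
python3 go.py
python3 - <<'E'
from h import *
im,d=grab_frame("scene");cv2.imwrite("pics/c3.png",cv2.resize(im[150:260,280:390],(600,600),interpolation=cv2.INTER_CUBIC)[...,::-1])
E
```

```text
t 6.175 pos [541.2387 159.4448 156.7378] rot [-3.1411 -0.0007 -0.2882] F [-0.6068  0.271  -0.8239] T [-0.029  -0.0115  0.0058] op 32.01278218764015 grip 41.04070723056793 q [0.2838 0.3428 1.8339 0.     0.964  2.1428]
```

View pics/c3.png

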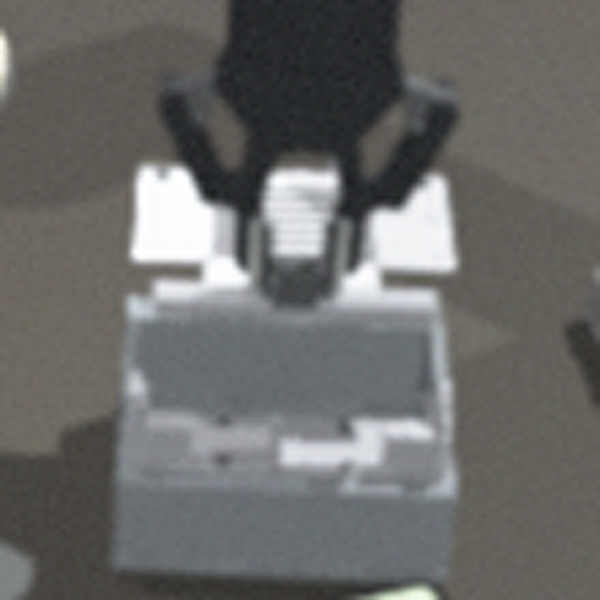

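The door is off, hanging level in the tabs, and the empty case is intact. Next I measure the saddle-to-saddle displacement from the first pictures, where calibration offsets cancel.

Run:
```python
from h import *
np.set_printoptions(suppress=True,precision=1)
rot=lambda a:np.array([[np.cos(a),-np.sin(a)],[np.sin(a),np.cos(a)]])
for cam in ("top","scene"):
    P=pts(cam,np.load(f"pics/{cam}.npy")).reshape(-1,3)
    for n,c,a in (("scrap",(507,170),np.radians(-16.5)),("good",(511.9,-206.2),np.radians(8.25))):
        Q=P.copy();Q[:,:2]=(Q[:,:2]-c)@rot(a);Q=Q[(abs(Q[:,0])<80)&(abs(Q[:,1])<90)]
        x,y,z=Q.T
        out=[cam,n]
        for s in (-1,1):
            h=Q[(s*y>48)&(s*y<65)&(z>82)&(x>20)]
            e=Q[(s*y>62)&(z>87)&(x>0)]
            out+=[f"hook{s}",len(h),np.percentile(h[:,0],[5,50,95]),np.median(h[:,2]).round(1),f"ear{s}",len(e),e[:,:2].mean(0) if len(e) else 0]
        sd=[np.r_[[Q[(x>b)&(x<b+5)&(z>68)&(z<79)][:,1].min(),Q[(x>b)&(x<b+5)&(z>68)&(z<79)][:,1].max()]] for b in range(-60,0,5)]
        st=Q[(abs(y)<44)&(z>58)&(z<68)&(x>18)&(x<34)]
        st2=Q[(abs(y)>50)&(abs(y)<65)&(z>58)&(z<68)&(x>22)&(x<34)]
        print(*out,"| sides",np.median(sd,0),"seat z",np.median(st2[:,2]) if len(st2) else None,"ledge",np.median(Q[(x>64)&(x<70)&(abs(y)<70)][:,2]))
        # extent of x at ledge (back edge) and front edge
        L=[];F=[]
        for b in range(-70,70,5):
            q=Q[(y>b)&(y<b+5)&(z>54)&(z<66)&(x>30)]
            if len(q):L.append((b,q[:,0].max()))
            q=Q[(y>b)&(y<b+5)&(z>68)&(z<79)&(x<-40)]
            if len(q):F.append((b,q[:,0].min()))
        L=np.array(L);F=np.array(F)
        print("   back",np.median(L[:,1]),"slope",np.degrees(np.polyfit(*L.T,1)[0]),"front",np.median(F[:,1]) if len(F) else None, np.degrees(np.polyfit(*F.T,1)[0]))
```

```text
top scrap hook-1 33 [49.3 54.2 59.3] 84.7 ear-1 38 [ 42.5 -73.1] hook1 31 [49.9 54.5 59.5] 84.3 ear1 50 [43.2 72.9] | sides [-81.9  81.7] seat z 63.46584011570275 ledge 60.35526537061742
   back 72.17228948018285 slope 0.018756000336397845 front -68.48429745183874 0.06494528819726669
top good hook-1 30 [42.9 47.7 52. ] 86.1 ear-1 62 [ 35.8 -71.9] hook1 30 [42.3 47.  51.3] 85.8 ear1 44 [36.1 72.9] | sides [-81.5  82.3] seat z 64.52793102117386 ledge 60.081967481680636
   back 71.74699518595706 slope -0.23311288716508163 front -68.51224142309914 -0.16654802160851234
scene scrap hook-1 20 [51.3 56.6 60.5] 85.6 ear-1 30 [ 46.4 -70. ] hook1 23 [49.7 57.6 61.2] 86.1 ear1 24 [44.6 74.3] | sides [-78.   82.4] seat z 66.72554182315969 ledge 59.5179370789844
   back 74.7925567601867 slope -0.2397130740792577 front -63.53337561692972 2.0667194854117987
scene good hook-1 29 [43.2 50.7 55.4] 86.1 ear-1 40 [ 39.9 -69.8] hook1 26 [45.  50.  55.5] 86.8 ear1 44 [40.5 74.2] | sides [-78.5  82.9] seat z 66.89082794882927 ledge 61.020705273978194
   back 75.55988069924666 slope -0.07232770793280897 front -66.02126329705706 -0.48115924210628136
```

To row units: 0.3472 m is 0.868, 0.3194 m is 0.7985, -0.4346 rad is -0.1087.

Call:
move_arm:
  motion:
    - [0, 0, -0.0055, 0.0125, 0.0435, 0.0008, 0.031]
    - [0, 0, -0.0163, 0.0378, 0.1303, 0.0025, 0.031]
    - [0, 0, -0.0325, 0.0755, 0.2605, 0.0053, 0.031]
    - [0, 0, -0.05, 0.1158, 0.3993, 0.008, 0.031]
    - [0, 0, -0.0685, 0.1585, 0.5468, 0.011, 0.031]
    - [0, 0, -0.0858, 0.199, 0.6858, 0.0138, 0.031]
    - [0, 0, -0.1, 0.2315, 0.7985, 0.016, 0.031]
    - [0, 0, -0.1087, 0.2518, 0.868, 0.0175, 0.031]

```text
clock: 7.22
eef_pos: [538.3, -204.3, 148.4]
tcp_rot: [-3.141, 0.001, 0.146]
contact_force: [0.1, 1.0, -3.8]
opening: 0.371
grasp_force: 41.1
```

Call:
move_arm:
  motion:
    - [0, 0, 0, 0, 0, 0, 0.031]
    - [0, 0, 0, 0, 0, 0, 0.031]
    - [0, 0, 0, 0, 0, 0, 0.031]

```text
clock: 7.6
eef_pos: [538.8, -201.0, 148.8]
tcp_rot: [-3.141, 0.0, 0.147]
contact_force: [-0.4, 1.0, -1.9]
opening: 0.374
grasp_force: 41.1
```

```bash
python3 go.py 539.1 -202.1 100 0.1466;  python3 - <<'E'
from h import *
im,d=grab_frame("scene");np.save("pics/s4.npy",d)
cv2.imwrite("pics/c4.png",cv2.resize(im[165:285,145:255],(550,600),interpolation=cv2.INTER_CUBIC)[...,::-1])
# plate: height profile vs distance in front of tool, in good frame
P=pts("scene",d).reshape(-1,3);s=sensors.sense()["eef_pos"];a=0.1466;R=np.array([[np.cos(a),-np.sin(a)],[np.sin(a),np.cos(a)]])
Q=P.copy();Q[:,:2]=(Q[:,:2]-s[:2])@R
Q=Q[(Q[:,2]>120)&(abs(Q[:,1])<85)&(Q[:,0]<25)&(Q[:,0]>-125)&(abs(Q[:,1])>45)]
for x in range(-120,20,12):
    for sg in (-1,1):
        q=Q[(Q[:,0]>=x)&(Q[:,0]<x+12)&(np.sign(Q[:,1])==sg)]
        if len(q)>2: print(x,sg,len(q),np.round(np.median(q[:,2]),1),np.round([q[:,1].min(),q[:,1].max()],1))
E
```

```text
t 7.6 pos [ 538.8205 -200.9797  148.793 ] rot [-3.1411  0.0005  0.1472] F [-0.3935  1.0277 -1.8525] T [-0.0229 -0.0502  0.0513] op 31.92964918903716 grip 41.093764901161194 q [-0.3597  0.3688  1.8154  0.0003  0.958   1.0637]
rotvec [-0.0005  0.0005  0.0006] shift [0.0001 0.0012 0.0488]
-120 -1 9 140.5 [-73.7 -52.6]
-120 1 143 591.9 [45.7 84.2]
-108 -1 22 141.4 [-74.7 -51.3]
-108 1 145 606.4 [45.9 84.6]
-96 -1 29 141.7 [-73.8 -47.5]
-96 1 111 617.1 [51.4 84. ]
-84 -1 27 141.6 [-74.8 -45.6]
-84 1 37 143.7 [50.2 84.4]
-72 -1 34 141.5 [-74.4 -45.5]
-72 1 26 141.4 [45.4 79.1]
-60 -1 31 141.5 [-74.8 -46.8]
-60 1 42 142.5 [45.3 84.8]
-48 -1 30 141.3 [-73.9 -45.5]
-48 1 63 142.7 [46.4 84.8]
-36 -1 52 141.9 [-74.8 -45.1]
-36 1 86 588.0 [45.2 84.8]
-24 -1 35 543.1 [-57.3 -45.2]
-24 1 180 557.7 [58.1 85. ]
-12 -1 84 532.2 [-65.4 -45.3]
-12 1 183 548.6 [45.2 79.3]
0 -1 292 465.3 [-73.5 -45. ]
0 1 267 463.2 [45.3 75.7]
12 -1 421 491.6 [-73.7 -45.1]
12 1 246 506.8 [45.  71.7]
```

View pics/c4.png

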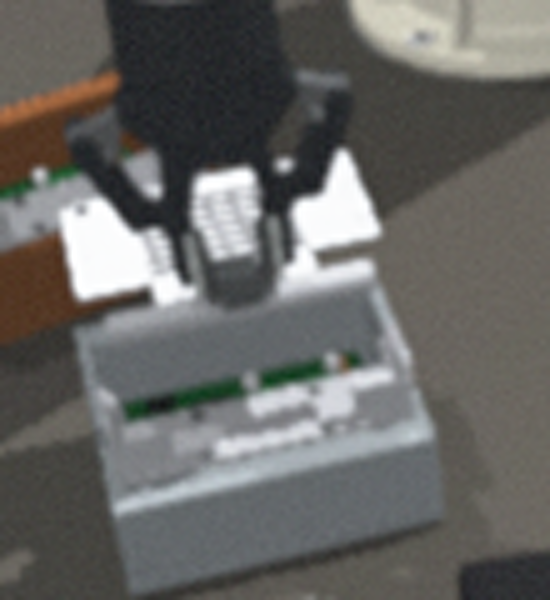

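To row units: 0.046 m is 0.115, 0.042 m is 0.105.

Call:
move_arm:
  motion:
    - [0, 0, 0, 0, 0, 0.02, 0.031]
    - [0, 0, 0, 0, 0, 0.05, 0.031]
    - [0, 0, 0, 0, 0, 0.0825, 0.031]
    - [0, 0, 0, 0, 0, 0.105, 0.031]
    - [0, 0, 0, 0, 0, 0.115, 0.031]
    - [0, 0, 0, 0, 0, 0.115, 0.031]

```text
clock: 8.4
eef_pos: [538.8, -202.1, 102.6]
tcp_rot: [-3.141, 0.0, 0.146]
contact_force: [-0.5, 0.8, -1.0]
opening: 0.377
grasp_force: 41.1
```

```bash
python3 go.py 539.1 -202.1 86.3 0.1466
```

```text
t 8.4 pos [ 538.8186 -202.0933  102.6495] rot [-3.1413  0.0004  0.1464] F [-0.4909  0.803  -0.9585] T [-0.0213 -0.0248 -0.0176] op 32.192977517468414 grip 41.09677076339722 q [-0.3614  0.4306  1.8453  0.      0.8662  1.063 ]
rotvec [-0.0003  0.0004 -0.0002] shift [0.0003 0.0001 0.0163]
```

To row units: 0.0125 m is 0.0313, 0.012 m is 0.03.

Call:
move_arm:
  motion:
    - [0, 0, 0, 0, 0, 0.0075, 0.031]
    - [0, 0, 0, 0, 0, 0.0175, 0.031]
    - [0, 0, 0, 0, 0, 0.0263, 0.031]
    - [0, 0, 0, 0, 0, 0.03, 0.031]
    - [0, 0, 0, 0, 0, 0.0313, 0.031]

```text
clock: 9.02
eef_pos: [538.9, -202.1, 90.4]
tcp_rot: [-3.142, 0.0, 0.146]
contact_force: [-0.6, -0.7, -1.3]
opening: 0.37
grasp_force: 41.1
```

```bash
python3 go.py 539.1 -202.1 86.3 0.1466
```

```text
t 9.025 pos [ 538.8568 -202.0926   90.3669] rot [-3.1415  0.0002  0.1464] F [-0.5926 -0.6755 -1.3187] T [ 0.0262 -0.1041 -0.0439] op 31.59093834260951 grip 41.09549045562744 q [-0.3614  0.4478  1.8523 -0.      0.8416  1.063 ]
rotvec [-0.0001  0.0002 -0.0002] shift [0.0002 0.     0.0041]
```

To row units: 0.003 m is 0.0075, 0.002 m is 0.005.

Call:
move_arm:
  motion:
    - [0, 0, 0, 0, 0, 0.0025, 0.031]
    - [0, 0, 0, 0, 0, 0.005, 0.031]
    - [0, 0, 0, 0, 0, 0.0075, 0.031]

```text
clock: 9.4
eef_pos: [538.9, -202.1, 87.5]
tcp_rot: [3.142, -0.0, 0.146]
contact_force: [0.1, 0.3, -2.5]
opening: 0.371
grasp_force: 41.1
```

```bash
python3 go.py
```

```text
t 9.4 pos [ 538.9172 -202.1133   87.4526] rot [ 3.1416 -0.      0.1464] F [ 0.088   0.2774 -2.4652] T [ 0.0445 -0.0243 -0.0592] op 31.662389111349707 grip 41.09507739543915 q [-0.3614  0.452   1.8539  0.      0.8357  1.063 ]
```

To row units: 0.0012 m is 0.003, 0.0006 m is 0.0015.

Call:
move_arm:
  motion:
    - [0, 0, 0, 0, 0, 0.0015, 0.031]
    - [0, 0, 0, 0, 0, 0.003, 0.031]

```text
clock: 9.65
eef_pos: [539.0, -202.1, 86.3]
tcp_rot: [3.142, -0.0, 0.146]
contact_force: [-2.1, 0.7, 4.4]
opening: 0.378
grasp_force: 42.6
```

```bash
python3 go.py
```

```text
t 9.65 pos [ 538.9634 -202.1279   86.3357] rot [ 3.1416 -0.0001  0.1464] F [-2.0657  0.7028  4.4179] T [ 0.1408  0.1881 -0.0008] op 32.28548149343497 grip 42.58854389190674 q [-0.3614  0.4537  1.8544  0.      0.8335  1.063 ]
```

To row units: 0.008 m is 0.02, 0.007 m is 0.0175.

Call:
move_arm:
  motion:
    - [0, 0, 0, 0.0025, 0, -0.0005, 0.031]
    - [0, 0, 0, 0.0075, 0, -0.0005, 0.031]
    - [0, 0, 0, 0.0125, 0, -0.0005, 0.031]
    - [0, 0, 0, 0.0175, 0, -0.0005, 0.031]
    - [0, 0, 0, 0.02, 0, -0.0005, 0.031]

```text
clock: 10.28
eef_pos: [547.0, -200.9, 86.4]
tcp_rot: [-3.142, -0.0, 0.146]
contact_force: [-0.1, 0.4, -1.1]
opening: 0.375
grasp_force: 41.1
```

```bash
python3 go.py
```

```text
t 10.275 pos [ 546.9841 -200.8948   86.4455] rot [-3.1416 -0.      0.1464] F [-0.1022  0.3571 -1.0626] T [-0.0095 -0.008  -0.015 ] op 32.015166260634935 grip 41.14862322807312 q [-0.3546  0.4624  1.8385  0.      0.8406  1.0698]
```

To row units: 0.004 m is 0.01, 0.003 m is 0.0075.

Call:
move_arm:
  motion:
    - [0, 0, 0, 0.0025, 0, 0.0008, 0.031]
    - [0, 0, 0, 0.005, 0, 0.0008, 0.031]
    - [0, 0, 0, 0.0075, 0, 0.0008, 0.031]
    - [0, 0, 0, 0.01, 0, 0.0008, 0.031]

```text
clock: 10.78
eef_pos: [550.4, -200.4, 86.3]
tcp_rot: [-3.141, 0.001, 0.146]
contact_force: [-4.6, -1.4, 5.4]
opening: 0.378
grasp_force: 43.0
```

```bash
python3 go.py
```

```text
t 10.775 pos [ 550.4279 -200.3922   86.3429] rot [-3.1415  0.0007  0.1464] F [-4.6486 -1.4407  5.3619] T [-0.1055  0.9559  0.0025] op 32.267031096830586 grip 42.966270446777344 q [-0.3516  0.4667  1.8312 -0.0003  0.8443  1.073 ]
```

Call:
move_arm:
  motion:
    - [0, 0, 0, 0.0013, 0, 0, 0.031]
    - [0, 0, 0, 0.0025, 0, 0, 0.031]

```text
clock: 11.02
eef_pos: [551.4, -200.2, 86.3]
tcp_rot: [-3.141, 0.001, 0.146]
contact_force: [-6.3, -0.1, 6.4]
opening: 0.373
grasp_force: 43.0
```

```bash
python3 go.py
```

```text
t 11.025 pos [ 551.3881 -200.2375   86.3185] rot [-3.1415  0.0008  0.1465] F [-6.3318 -0.0795  6.4484] T [-0.1604  0.9534  0.0502] op 31.81177682255202 grip 42.97603368759155 q [-0.3507  0.4679  1.8293 -0.0004  0.8452  1.0738]
```

To row units: -0.0004 m is -0.001.

Call:
move_arm:
  motion:
    - [0, 0, 0, 0, 0, -0.001, 0.031]
    - [0, 0, 0, 0, 0, -0.001, 0.031]

```text
clock: 11.28
eef_pos: [552.2, -200.2, 86.5]
tcp_rot: [3.141, -0.001, 0.146]
contact_force: [0.0, 0.4, -0.9]
opening: 0.376
grasp_force: 41.2
```

```bash
python3 go.py
```

```text
t 11.275 pos [ 552.2356 -200.1594   86.4858] rot [ 3.1414 -0.0009  0.1464] F [ 0.0073  0.3927 -0.9454] T [ 0.0334 -0.0615  0.0396] op 32.087532100665705 grip 41.15026295185089 q [-0.3504  0.4679  1.8287  0.0004  0.8441  1.0738]
```

To row units: 0.0015 m is 0.0038, 0.001 m is 0.0025.

Call:
move_arm:
  motion:
    - [0, 0, 0, 0.0013, 0, 0, 0.031]
    - [0, 0, 0, 0.0025, 0, 0, 0.031]
    - [0, 0, 0, 0.0038, 0, 0, 0.031]

```text
clock: 11.65
eef_pos: [552.7, -200.0, 86.4]
tcp_rot: [-3.141, 0.001, 0.147]
contact_force: [-4.2, -1.9, 0.2]
opening: 0.375
grasp_force: 41.7
```

```bash
python3 go.py
```

```text
t 11.65 pos [ 552.6763 -200.0253   86.4355] rot [-3.1414  0.0013  0.1466] F [-4.1523 -1.8684  0.2049] T [-0.3258  0.762   0.0768] op 31.993502372669727 grip 41.65597200393677 q [-0.3496  0.4693  1.8264 -0.0006  0.8471  1.075 ]
```

To row units: 0.0008 m is 0.002, 0.0006 m is 0.0015.

Call:
move_arm:
  motion:
    - [0, 0, 0, 0.0015, 0, 0, 0.031]
    - [0, 0, 0, 0.0015, 0, 0.0008, 0.031]
    - [0, 0, 0, 0.002, 0, 0.001, 0.031]

```text
clock: 12.02
eef_pos: [552.8, -200.0, 86.3]
tcp_rot: [-3.141, 0.002, 0.147]
contact_force: [-8.7, -2.4, 7.5]
opening: 0.371
grasp_force: 43.2
```

```bash
python3 go.py
```

```text
t 12.025 pos [ 552.7919 -200.0012   86.3408] rot [-3.1412  0.0025  0.1467] F [-8.7095 -2.3579  7.466 ] T [-0.3758  1.4439  0.0921] op 31.706541528914293 grip 43.220436573028564 q [-0.3492  0.4701  1.8253 -0.0011  0.8485  1.0756]
```

To row units: 0.0019 m is 0.0048, 0.0016 m is 0.004.

Call:
move_arm:
  motion:
    - [0, 0, 0, 0, 0, 0.0008, 0.036]
    - [0, 0, 0, 0, 0, 0.0025, 0.04]
    - [0, 0, 0, 0, 0, 0.004, 0.044]
    - [0, 0, 0, 0, 0, 0.0048, 0.046]

```text
clock: 12.52
eef_pos: [553.3, -199.8, 84.1]
tcp_rot: [-3.141, 0.001, 0.146]
contact_force: [-5.4, -0.9, 2.3]
opening: 0.542
grasp_force: 5.4
```

```bash
python3 go.py
```

```text
t 12.525 pos [ 553.3435 -199.7832   84.1207] rot [-3.1411  0.0013  0.1464] F [-5.4224 -0.9245  2.2547] T [-0.1686  0.8626  0.0341] op 46.30259781696654 grip 5.3651366382837296 q [-0.3489  0.4734  1.8262 -0.0002  0.8435  1.0757]
```

To row units: 0.0019 m is 0.0048, 0.0013 m is 0.0033.

Call:
move_arm:
  motion:
    - [0, 0, 0, 0, 0, 0.0018, 0.05]
    - [0, 0, 0, 0, 0, 0.0033, 0.054]
    - [0, 0, 0, 0, 0, 0.0048, 0.057]
    - [0, 0, 0, 0, 0, 0.0048, 0.06]
    - [0, 0, 0, 0, 0, 0.0038, 0.064]
    - [0, 0, 0, 0, 0, 0.0013, 0.066]

```text
clock: 13.28
eef_pos: [554.6, -199.9, 84.1]
tcp_rot: [3.141, -0.001, 0.146]
contact_force: [-0.3, 0.0, 0.1]
opening: 0.776
grasp_force: 0.0
```

```bash
python3 go.py;  python3 - <<'E'
from h import *
im,d=grab_frame("scene")
cv2.imwrite("pics/c5.png",cv2.resize(im[165:285,145:255],(550,600),interpolation=cv2.INTER_CUBIC)[...,::-1])
E
```

```text
t 13.275 pos [ 554.5782 -199.916    84.0832] rot [ 3.1413 -0.001   0.1463] F [-0.281   0.0366  0.0996] T [-0.0294 -0.0293 -0.0302] op 66.23505205629239 grip 0.0 q [-0.3486  0.4739  1.8254  0.0002  0.8413  1.0757]
```

View pics/c5.png

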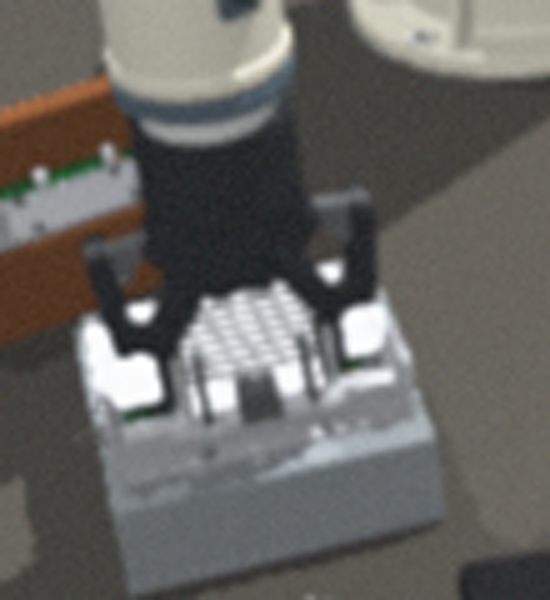

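The door lies on the good case with the tabs (205 and 310) evenly spread about the housing (258). The fingers are clear, so I retreat upward and then aside.

To row units: -0.12 m is -0.3, -0.001 m is -0.0025.

Call:
move_arm:
  motion:
    - [0, 0, 0, -0.0025, 0, -0.015, 0.066]
    - [0, 0, 0, -0.0025, 0, -0.045, 0.066]
    - [0, 0, 0, -0.0025, 0, -0.09, 0.066]
    - [0, 0, 0, -0.0025, 0, -0.15, 0.066]
    - [0, 0, 0, -0.0025, 0, -0.225, 0.066]
    - [0, 0, 0, -0.0025, 0, -0.3, 0.066]

```text
clock: 14.08
eef_pos: [553.2, -200.1, 206.2]
tcp_rot: [3.141, -0.001, 0.146]
contact_force: [0.8, -0.0, 0.1]
opening: 0.772
grasp_force: 0.0
```

To row units: 0.26 m is 0.65, 0.24 m is 0.6.

Call:
move_arm:
  motion:
    - [0, 0, 0, -0.025, 0.05, -0.025, 0.066]
    - [0, 0, 0, -0.1, 0.15, -0.025, 0.066]
    - [0, 0, 0, -0.2, 0.25, -0.025, 0.066]
    - [0, 0, 0, -0.3, 0.375, -0.025, 0.066]
    - [0, 0, 0, -0.4, 0.5, -0.025, 0.066]
    - [0, 0, 0, -0.5, 0.6, -0.025, 0.066]
    - [0, 0, 0, -0.55, 0.65, -0.025, 0.066]
    - [0, 0, 0, -0.55, 0.65, -0.025, 0.066]

```text
clock: 15.08
eef_pos: [372.1, -491.0, 215.1]
tcp_rot: [3.14, -0.001, 0.143]
contact_force: [0.3, -0.2, -0.2]
opening: 0.773
grasp_force: 0.0
```

```bash
python3 go.py;  python3 - <<'E'
from h import *
im,d=grab_frame("top");im2,d2=grab_frame("scene")
cv2.imwrite("pics/c6.png",np.hstack([cv2.resize(im[160:255,322:417],(400,400),interpolation=cv2.INTER_CUBIC),cv2.resize(im2[205:295,150:240],(400,400),interpolation=cv2.INTER_CUBIC)])[...,::-1])
P=pts("top",d).reshape(-1,3);a=np.radians(8.4);R=np.array([[np.cos(a),-np.sin(a)],[np.sin(a),np.cos(a)]])
Q=P.copy();Q[:,:2]=(Q[:,:2]-(511.9,-206.2))@R;Q=Q[(abs(Q[:,0])<80)&(abs(Q[:,1])<90)]
for s in (-1,1):
    t=Q[(Q[:,2]>99)&(s*Q[:,1]>10)&(s*Q[:,1]<45)];print("tab",s,len(t),t.mean(0).round(1),np.percentile(t[:,1],[5,95]).round(1))
for x in range(-72,30,12):
    q=Q[(Q[:,0]>=x)&(Q[:,0]<x+12)&(abs(Q[:,1])<70)&(Q[:,2]>60)];print(x,[np.round(np.median(q[np.sign(q[:,1])==s,2]),1) for s in (-1,1)])
E
```

```text
t 15.075 pos [ 372.1481 -490.9728  215.0545] rot [ 3.1403 -0.0005  0.1434] F [ 0.2749 -0.2178 -0.1715] T [0.0643 0.0372 0.0078] op 66.04006989588271 grip 0.0 q [-0.9246  0.3539  1.6704 -0.0002  1.1159  0.5029]
tab -1 30 [ 38.1 -25.2 110.8] [-28.1 -23.4]
tab 1 29 [ 39.1  27.9 110.6] [24.8 29.6]
-72 [np.float64(76.2), np.float64(76.1)]
-60 [np.float64(76.4), np.float64(76.3)]
-48 [np.float64(76.3), np.float64(76.3)]
-36 [np.float64(76.4), np.float64(76.5)]
-24 [np.float64(76.8), np.float64(77.1)]
-12 [np.float64(76.8), np.float64(76.9)]
0 [np.float64(77.0), np.float64(77.1)]
12 [np.float64(76.2), np.float64(75.7)]
24 [np.float64(77.1), np.float64(77.1)]
```

View pics/c6.png

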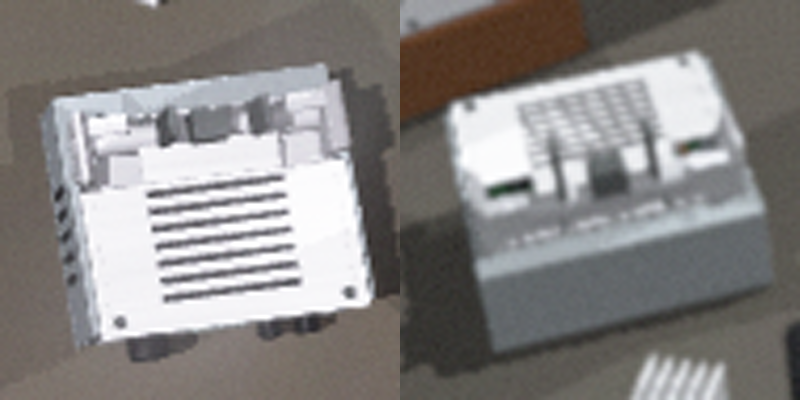

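The tabs are about 53 mm apart (fully out) and the plate is flat on the rim. I'll do one like-for-like check of barrel position against the hooks before handing in.

Run:
```python
from h import *
d1=grab_frame("top")[1];d0=np.load("pics/top.npy")
for n,d,c,a in (("scrap0",d0,(507,170),-16.5),("good",d1,(511.9,-206.2),8.4)):
    a=np.radians(a);R=np.array([[np.cos(a),-np.sin(a)],[np.sin(a),np.cos(a)]])
    Q=pts("top",d).reshape(-1,3).copy();Q[:,:2]=(Q[:,:2]-c)@R;Q=Q[(abs(Q[:,0])<80)&(abs(Q[:,1])<90)];x,y,z=Q.T
    m=lambda k:(k.sum(),Q[k].mean(0).round(1))
    print(n,[m((z>99)&(s*y>10)&(s*y<45)) for s in (-1,1)],"housing",m((z>88)&(abs(y)<13)),"hooks",[m((s*y>48)&(s*y<65)&(z>82)&(x>20)) for s in (-1,1)],"front",np.median([x[(y>b)&(y<b+5)&(z>72)&(z<80)].min() for b in range(-60,60,5)]).round(1))
```

```text
scrap0 [(np.int64(25), array([ 47.3, -27.2, 109.8])), (np.int64(26), array([ 47.2,  25.8, 110.3]))] housing (np.int64(74), array([47.6, -0.5, 92.7])) hooks [(np.int64(33), array([ 54.3, -56.4,  84.5])), (np.int64(31), array([54.4, 56.7, 84.4]))] front -67.9
good [(np.int64(30), array([ 38.4, -25.2, 110.9])), (np.int64(29), array([ 38.9,  27.8, 110.3]))] housing (np.int64(75), array([39.3,  0.9, 94.1])) hooks [(np.int64(34), array([ 45.9, -56.9,  85.5])), (np.int64(34), array([45.8, 56.5, 85.5]))] front -72.5
```

```bash
python3 -c "
from rig import order
print(order.sign_off())"
```

```text
the job is handed in; nothing more can be done
None
```

The door is on the repaired case, closed and slid home against both hooks with both pins sprung right out; the job was handed in at about 15 s on the robot's clock.

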